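# Clip the tube carousel onto its spindle

## Robot

A 6-joint arm with a two-finger parallel gripper is mounted at the origin on the work surface. World frame = base frame: x ahead of the robot, y to its left, z up, the work surface at z = 0. Lengths are in m, angles in degrees, forces in N, time in s.
With the tool pointing down it reaches from about 0.375 to 0.75 m from the base axis. Payload 9 kg.
Tool frame: the origin (TCP) lies midway between the tips of the shut fingers; the grasp point (between the pads) lies behind it (grip_point_offset is the z of the grasp point in the tool frame, in m); z points along the fingers, y is the direction in which the jaws open and shut (so a half turn about z gives the same grasp; the last joint's range is limited). The gripper opens to 85 mm and grips with 20 to 120 N. Pads are 22 mm wide; open, the fingers measure 114 mm over their backs; the gripper's body (76 mm by 85 mm) begins 54 mm behind the grasp point. The pads swing forward as they close: fully open they stand 13 mm farther back than shut.
Start: joints at [-12.473, 5.964, 5.575, 89.605, 0, 77.527], TCP at [0.6, 0, 0.231] pointing down, gripper open.
Joint ranges: [-171.21, 171.21], [-48.23, 106.86], [-62.78, 66.21], [-105.2, 120.99], [-86.42, 89.51], [-180, 180]. Speed limits (degrees/s): [127.2, 127.2, 147.25, 180, 180, 180].

## Interface

Orientations are given as [roll, pitch, yaw] about the fixed x, y, z axes, in that order (R = Rz(yaw) Ry(pitch) Rx(roll)).
In Python, from station import * gives the robot as it stands. The module is installed in compiled form; this text tells all that it offers.
- The arm moves only by the tool carry_out, never from a script. Its argument "steps" is a list that holds one entry, the list of rows, each a list of 4 numbers: the shift along the tool's x, y, z in cm, then the turn about the tool's z in rad. A call has 1 to 12 rows; each row shifts and turns the commanded pose from where the row before left it, along the tool's axes as they then stand; what a row does not reach is not made up. A row lasts 1/10 s, in which the tool goes at most 50 mm and 8.59 degrees, less where a joint would pass 70% of its speed; a pose out of reach is approached as far as the arm can. A call is refused whole if a number of a shift passes 5 or a number of a turn 0.15, either way. A call with a gripper value outside its range is refused whole. "gripper" is the finger opening in cm, from 0 to 8.54, set as the call begins (left out, the last holds). The fingers move at their own pace and stop on an object; "force" is the grip in N (left out, the last holds). Time passes only in rows, so rows that do not move let the fingers close. It gives the time, the measured TCP pose, the force and the opening at its end, in the units of the state.
- get_obs(): the state, without advancing time (a new reading comes with each control period).
- snapshot(name): name is "scene" or "side" or "wrist"; returns a dict with "img" (420x560x3 uint8, red, green, blue), "range_z" (420x560 float32, m along the optical axis (not along the pixel's ray), 0 where there is no reading), "fx", "fy", "cx", "cy" (pixels), "R" (3x3) and "t" (3): a world point X has camera coordinates R X + t. Camera axes: x right, y down, z forward; pixel columns grow to the right and rows downward; lengths in m; the calibration is good to about 2 mm. A picture is of the moment at which its call begins.
- finish_job(): hands the job in, once; it reports no verdict.
The state is a dict: "clock": time; "joint_pos": joint angles; "qd": joint speeds; "joint_efforts": joint torques, N m; "position": TCP position; "tcp_rot": TCP orientation; "wrist_force": force on the tool from outside, world axes, zero at the start; "wrist_torque": the same for the moment, N m; "width": finger opening in m.
Only numpy, scipy, OpenCV 4.12 (cv2) and the standard library are available. Lean on these libraries where they do the work, as an engineer would, in place of code of your own. Each camera call takes 0.05 s, during which the arm holds its last target. There are 200 camera calls.

## Task

The tube carousel's turntable needs its retaining clip: pick up the fork tool and, with its two prongs against the clip's back, one either side of the lug, push the clip sideways along the turntable onto the groove of the spindle until it snaps fully home, firmly but without ramming it. Touch the clip only with the fork tool, then lay the fork tool back down on the mat, flat as it lay before. Leave the spatula and the marker pens where they are.

Things in the scene. Friction and masses are not known exactly. Their poses are not given: they have to be found in the camera images.
- carousel: Tube carousel, fixed: blue housing 250 x 230 mm with a flat aluminium turntable, 216 mm in diameter, its top 50 mm above the bench. Origin on the bench under the spindle axis. Its x axis is the push direction: the clip lies on the spindle's -x side. In the +x half seven glass tubes stand 52 mm above the turntable, 88 mm from the axis, from -72 to +72 degrees off +x.
- guard_top (a point): Middle of the top edge of the splash guard's front wall: 4 mm thick, 230 mm wide, 124 mm from the spindle axis, 80 mm above the bench (30 mm above the turntable). Side walls as high run back from it, 113 mm either side of the axis. A straight tool must slope down over the front wall at about 40 degrees or more to reach the turntable behind the clip. Axes as the carousel's.
- spindle (a point): Where the clip's origin belongs: on the spindle axis at turntable height (50 mm above the bench). The upright steel spindle is 34 mm in diameter, its top 44.5 mm above the turntable; between it and the turntable is the groove, 9.5 mm high, with a neck 24 mm in diameter. Axes as the carousel's.
- clip: Loose steel split clip, 73 mm long, 52 wide, 7 thick, flat on the turntable 42 to 50 mm from the spindle axis. Origin: bore centre, underside; x points out of the opening, z up. Sprung jaws reach x = +29 mm, flared; noses 17 mm apart spring open over the 24 mm neck, from 23 mm off the axis; the push takes 4 to 9 N, falls away about 12 mm off, the clip jumps home: 1.5 mm play, then a hard stop.
- clip_back (a point): Middle of the clip's rear push face (x = -30 mm in the clip's frame, 7 mm above its underside): the flat rear of a rib 52 mm wide and 14 mm high. From its middle a lug 12 mm wide and 14 mm high sticks out 14 mm to the rear; the prongs go either side of it. Axes as the clip's.
- fork: Loose fork tool, 164 mm long, 100 to 170 g, flat on the mat: grey plastic handle bar 100 x 24 x 30 mm (x from -60 to +40 mm, underside at z = 0), then a steel shank 10 mm thick and a two-pronged fork, all on an axis 15 mm above the underside. Origin: underside of the handle, 10 mm ahead of its middle; x points to the prongs, z up. Nearly balanced at the origin.
- fork_tip (a point): Midway between the ends of the fork's prongs: 104 mm ahead of the tool's origin, 15 mm above its underside. Two round prongs of 8 mm diameter with round ends, 26 mm between their centre lines, 34 mm long, joined by a bar. Axes as the tool's.
- mat: Thin black rubber mat fixed to the bench, 260 x 170 x 4 mm, origin in the middle of its underside, x along its length. The fork tool and the spatula lie on it side by side along x, about 70 mm apart, in either order.
- spatula: Loose spatula on the mat, 168 mm long: grey handle 100 x 20 x 24 mm and one flat blade (no prongs). Leave alone. Origin on its underside, x to the blade.
- pen_a: Marker pen lying on the bench, 135 x 15 mm, red with a black cap. Leave alone.
- pen_b: A second such pen, to the far left. Leave alone.
Things that resemble listed ones, but are neither listed nor needed, are in the scene too. Of the things like the clip, leave any that is purple; of the rest the larger one is meant. What is shaped like the fork but pink is not meant.

How it is judged (in metres and radians):
On the way, in this order (a step that is already met when the one before it is completed fails the run):
1. the fork tool is lifted off the mat (height (world z) of fork above 0.06 m), for 0.1 s.
2. the fork tool pushes the clip while it is not yet home (contact force between fork and clip above 0.5 N and horizontal distance between clip and spindle above 0.012 m).
3. the clip has snapped home on the groove (horizontal distance between clip and spindle below 0.0035 m and z of clip in the frame of spindle between -0.002 and 0.004 m and angle between clip's own z axis and vertical below 0.1 rad), for 0.3 s.
At the end, for the whole second after the job is handed in: Clip home: its origin within 3.5 mm of the spindle axis, in the groove (-2 to +4 mm from turntable height), level within 0.1 rad. Fork tool flat on the mat (level within 0.1 rad, origin within 120 mm along and 80 mm across of its middle, under 10 mm high). Both at rest, released (all of step 3 and x of fork in the frame of mat between -0.12 and 0.12 m and y of fork in the frame of mat between -0.08 and 0.08 m and z of fork in the frame of mat below 0.01 m and angle between fork's own z axis and vertical below 0.1 rad and linear speed of each of clip, fork below 0.02 m/s and contact force between the fingers and fork below 0.05 N); the robot touches nothing.
It fails at once if the robot touches the clip itself (contact force between any of the fingers, the arm and clip above 1 N).
It fails at once if the clip is rammed (more than 40 N between fork and clip) (contact force between fork and clip above 40 N).
It fails at once if the spatula or a pen is moved by more than 25 mm (distance of any of spatula, pen_a, pen_b from where it was at the start of the episode above 0.025 m).
It also fails if it takes over 54 s, if anything falls off the work surface, if the arm or the gripper's body presses on something with over 40 N, if the wrist force passes 120 N, or if a joint passes its speed limit or range.

## Working session

There is one attempt and no reset: what is moved stays moved. The work goes in short steps, Python scripts to look and compute and a tool call to move; the robot and the scene stay as the last step left them, time stands still between calls to the robot, and variables do not carry over. Pictures are saved under pics/ and viewed, about 8 in all and at most 12, crops included, and the job is handed in when it is done.

Besides the shell and the picture viewer there is one more tool, called after ">>>" as a command line: name --argument value ..., lists and objects as JSON in quotes. carry_out: Moves the arm, as the interface text tells. Its arguments: {"type":"object","properties":{"steps":{"type":"array","items":{"type":"array","items":{"type":"array","items":{"type":"number"}}}},"gripper":{"type":"number"},"force":{"type":"number"}},"required":["steps"]}

```bash
mkdir -p pics; cat > h.py <<'E'
from station import *
import numpy as np, cv2
def save(s,name,crop=None,k=1):
    im=s["img"][:,:,::-1]
    if crop: r0,r1,c0,c1=crop; im=im[r0:r1,c0:c1]
    if k!=1: im=cv2.resize(im,None,fx=k,fy=k,interpolation=cv2.INTER_CUBIC)
    cv2.imwrite("pics/"+name+".png",im)
def cloud(s):
    z=s["range_z"]; v,u=np.mgrid[:z.shape[0],:z.shape[1]]
    P=np.stack([(u-s["cx"])/s["fx"]*z,(v-s["cy"])/s["fy"]*z,z],-1)
    W=(P-s["t"])@s["R"]; W[z==0]=np.nan
    return W
E
python3 - <<'E'
from h import *
import pickle
S={n:snapshot(n) for n in("scene","side")}
pickle.dump(S,open("s0.pkl","wb"))
im=np.hstack([S[n]["img"] for n in S])
for n in S:
    s=S[n]; save(s,"a_"+n,k=800/560); print(n,s["fx"],s["R"].round(2).tolist(),(-s["R"].T@s["t"]).round(3))
print(get_obs())
E
```

```text
scene 475.44545136089806 [[-0.41, 0.91, 0.0], [0.75, 0.34, -0.57], [-0.52, -0.23, -0.82]] [1.232 0.28  1.188]
side 424.44721419370813 [[-0.95, -0.31, 0.01], [-0.23, 0.68, -0.69], [0.2, -0.66, -0.72]] [0.33  0.685 0.888]
{'clock': 0.1, 'joint_pos': array([-1.24749718e+01,  5.99525093e+00,  5.53281722e+00,  8.96048113e+01,
        1.03400154e-03,  7.75276786e+01]), 'qd': array([-0.01438974, -0.01392289,  0.02655852,  0.0328886 , -0.01974465,
        0.04947499]), 'joint_efforts': array([ 5.58294560e-03, -5.58208680e+01,  5.04719281e+01,  1.31238697e-02,
       -3.14059680e-04, -9.08449465e-05]), 'position': array([5.99710797e-01, 6.15239060e-05, 2.30612044e-01]), 'tcp_rot': array([-1.79934565e+02, -1.55323692e-02,  8.99973402e+01]), 'wrist_force': array([-0.43068807,  0.20457736,  1.23879003]), 'wrist_torque': array([-0.00837884, -0.00123371, -0.01062944]), 'width': 0.08543722029192818}
```

View pics/a_scene.png

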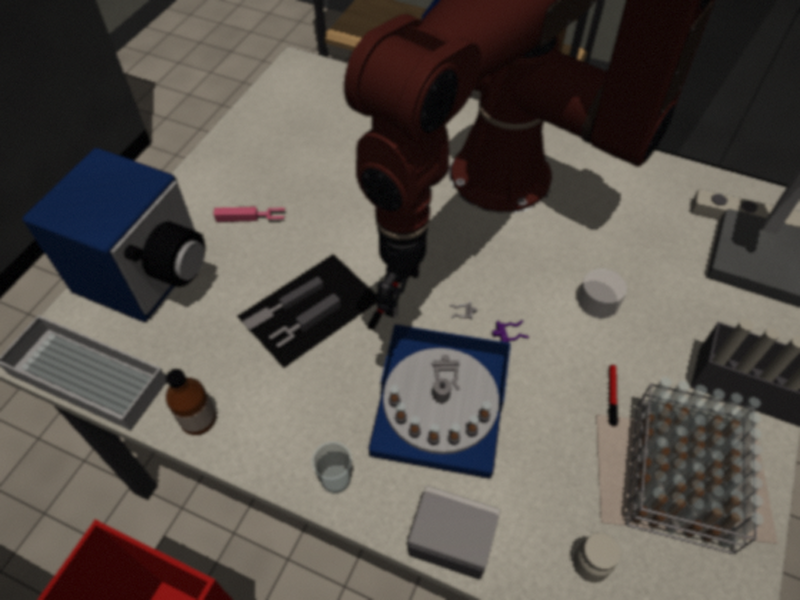

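View pics/a_side.png

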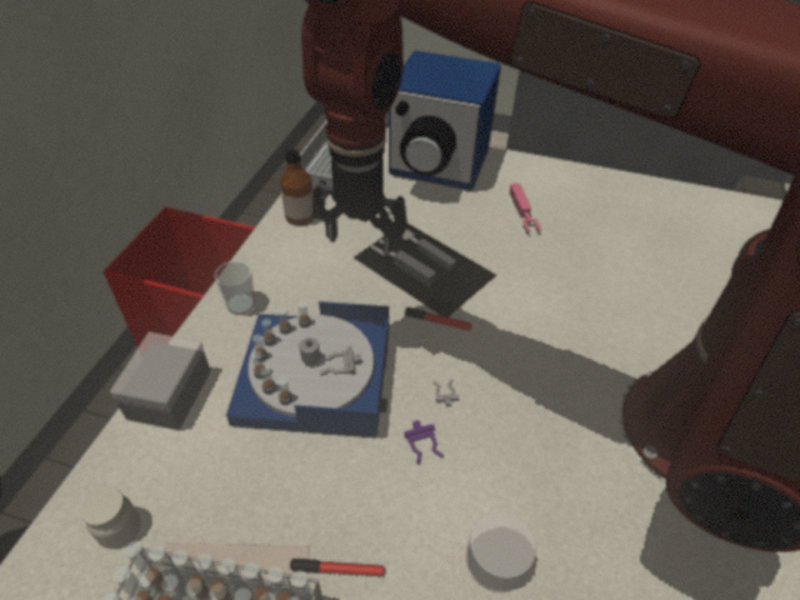

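The scene view shows three clip-like things: a grey one on the turntable at (445,372), a smaller grey one on the bench at (463,311) and a purple one at (508,330). The one on the turntable is meant, being the larger grey one. For the tool, the grey two-pronged fork on the mat at (305,322) is meant. The spatula is at (285,303), and the pink fork at (250,214) is not meant. Next I'll measure them.

```bash
python3 - <<'E'
from h import *
import pickle
S=pickle.load(open("s0.pkl","rb"))
out=[]
for n in S:
    s=S[n]; W=cloud(s)
    for (nm,(u,v)) in {"scene":[("spindle",(441,390)),("clip",(445,372)),("fork",(305,322)),("spat",(285,303)),("mat",(270,350)),("tt",(420,410))],"side":[("spindle",(310,348)),("clip",(345,360)),("fork",(400,260)),("tt",(330,400))]}[n]:
        print(n,nm,W[int(v*.7),int(u*.7)].round(3))
    # ortho via resample on plane z for each height: colour+height scatter at 1.25mm
    x0,x1,y0,y1=.35,.85,-.2,.3
    k=1.0e-3*0.8
    H,Wd=int((x1-x0)/k),int((y1-y0)/k)
    img=np.zeros((H,Wd,3),np.uint8)
    big=cv2.resize(s["img"],None,fx=4,fy=4,interpolation=cv2.INTER_CUBIC)
    # upsample geometry nearest->linear
    Wb=cv2.resize(np.nan_to_num(W).astype(np.float32),None,fx=4,fy=4,interpolation=cv2.INTER_LINEAR)
    m=(Wb[...,2]<.11)&(Wb[...,0]>x0)&(Wb[...,0]<x1)&(Wb[...,1]>y0)&(Wb[...,1]<y1)
    P=Wb[m];C=big[m]; o=np.argsort(P[:,2]);P=P[o];C=C[o]
    img[((x1-P[:,0])/k).astype(int).clip(0,H-1),((y1-P[:,1])/k).astype(int).clip(0,Wd-1)]=C
    out.append(cv2.resize(img,(400,400),interpolation=cv2.INTER_AREA) if 0 else img)
    cv2.imwrite("pics/ortho_%s.png"%n,cv2.convertScaleAbs(img[:,:,::-1],alpha=1.6))
E
```

```text
scene spindle [0.667 0.106 0.094]
scene clip [0.603 0.091 0.048]
scene fork [ 0.604 -0.218  0.033]
scene spat [ 0.576 -0.282  0.025]
scene mat [ 0.678 -0.259  0.008]
scene tt [0.701 0.082 0.054]
side spindle [0.652 0.114 0.095]
side clip [0.602 0.089 0.055]
side fork [ 0.594 -0.207  0.03 ]
side tt [0.597 0.174 0.049]
```

View pics/ortho_scene.png

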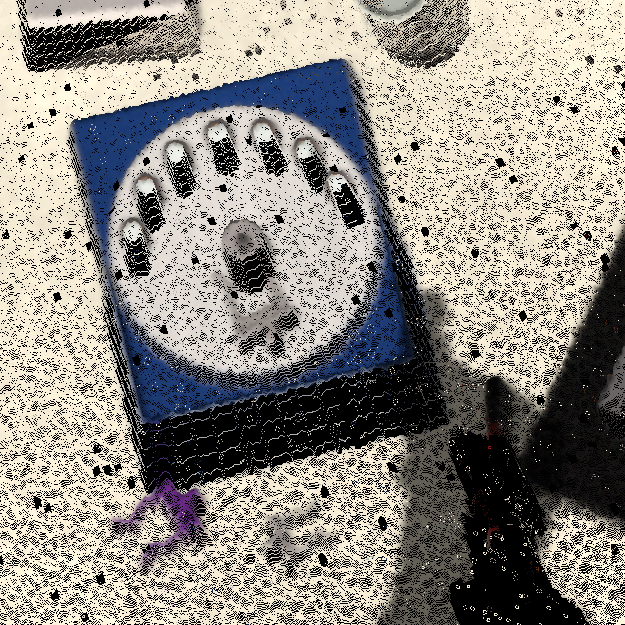

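The ortho view shows the housing turned about +13° with the clip behind the spindle at (265,320) px. The tool can't tilt, so the slope has to come from the fork pivoting in the jaws. Next come numeric poses.

```bash
cat > meas.py <<'E'
from h import *
import pickle
from scipy.optimize import least_squares
S=pickle.load(open("s0.pkl","rb"))
for n in S:
    s=S[n]; W=cloud(s).reshape(-1,3); C=s["img"].reshape(-1,3).astype(int)
    ok=~np.isnan(W[:,0]); W=W[ok];C=C[ok]
    blue=(C[:,2]>C[:,0]*1.6)&(C[:,2]>50)&(abs(W[:,2]-.05)<.05)&(abs(W[:,0]-.65)<.2)&(abs(W[:,1]-.1)<.2)
    B=W[blue]; print(n,"blue z pct",np.percentile(B[:,2],[5,30,50,70,95]).round(3))
    h=B[B[:,2]>.03]; r=cv2.minAreaRect(h[:,:2].astype(np.float32)); print(" housing",r[0],r[1],r[2])
    # turntable: light pixels z~.05
    t=(abs(W[:,2]-.05)<.012)&(C.min(1)>60)&(np.hypot(W[:,0]-.66,W[:,1]-.105)<.13)
    T=W[t]; print(" tt n,med z",len(T),np.median(T[:,2]))
    hull=cv2.convexHull(T[:,:2].astype(np.float32))[:,0]
    f=least_squares(lambda p:np.hypot(hull[:,0]-p[0],hull[:,1]-p[1])-p[2],[.66,.105,.108],loss="soft_l1",f_scale=.002); print(" circle",f.x.round(4))
    sp=(W[:,2]>.085)&(W[:,2]<.1)&(np.hypot(W[:,0]-.66,W[:,1]-.105)<.04); q=W[sp]; 
    print(" spindle top",q.mean(0).round(4),len(q))
    # mat tools
    m=(W[:,2]>.014)&(W[:,2]<.045)&(abs(W[:,0]-.6)<.13)&(W[:,1]<-.1)&(W[:,1]>-.4)
    M=W[m]; lab=np.zeros(len(M),int)
    g=np.zeros((300,300),np.uint8); ij=np.stack([(M[:,0]-.45)*1000,(M[:,1]+.4)*1000],1).astype(int).clip(0,299); g[ij[:,0],ij[:,1]]=255
    g=cv2.morphologyEx(g,cv2.MORPH_CLOSE,np.ones((7,7))); nc,L,st,ce=cv2.connectedComponentsWithStats(g)
    for k in range(1,nc):
        if st[k,4]<500: continue
        P=M[L[ij[:,0],ij[:,1]]==k]; r=cv2.minAreaRect(P[:,:2].astype(np.float32)); c=P[:,:2].mean(0); d=np.linalg.svd(P[:,:2]-c,full_matrices=False)[2][0]
        print(" tool",len(P),"rect",np.round(r[0],4),np.round(r[1],4),round(r[2],1),"dir",d.round(3),"zmax",np.percentile(P[:,2],95).round(3))
    m=(C.max(1)<40)&(W[:,2]<.014)&(W[:,2]>-.01)&(abs(W[:,0]-.6)<.13)&(W[:,1]<-.1)&(W[:,1]>-.4)
    r=cv2.minAreaRect(W[m][:,:2].astype(np.float32)); print(" mat",r)
save(S["scene"],"crop_fork",(170,265,160,270),7)
save(S["scene"],"crop_clip",(225,335,255,365),5)
a=cv2.imread("pics/crop_fork.png");b=cv2.imread("pics/crop_clip.png")
h=min(a.shape[0],b.shape[0]);a=cv2.resize(a,(400,345));b=cv2.resize(b,(400,400))
cv2.imwrite("pics/crops.png",cv2.convertScaleAbs(np.hstack([np.vstack([a,np.zeros((55,400,3),np.uint8)]),b]),alpha=1.5))
E
python3 meas.py; python3 -c "
import station;print([x for x in dir(station) if x[0]!='_']);print(getattr(station,'grip_point_offset',None))"
```

```text
scene blue z pct [0.034 0.037 0.038 0.039 0.043]
 housing (0.656684398651123, 0.10381026566028595) (0.2517727017402649, 0.22616757452487946) 13.379548072814941
 tt n,med z 3846 0.05011795199375675
 circle [0.6541 0.1046 0.1122]
 spindle top [0.6599 0.1064 0.0939] 121
 tool 414 rect [ 0.5726 -0.2841] [0.0305 0.1874] 59.9 dir [ 0.874 -0.486] zmax 0.031
 tool 440 rect [ 0.5922 -0.2235] [0.0359 0.1619] 67.0 dir [ 0.895 -0.446] zmax 0.037
 mat ((0.5606286525726318, -0.22350558638572693), (0.1982148140668869, 0.25017136335372925), 64.49519348144531)
side blue z pct [0.034 0.036 0.037 0.038 0.041]
 housing (0.6549434661865234, 0.10660618543624878) (0.24339009821414948, 0.22393281757831573) 12.89493179321289
 tt n,med z 4168 0.04901536795229067
 circle [0.6599 0.11   0.125 ]
 spindle top [0.6553 0.1111 0.0929] 132
 tool 212 rect [ 0.5319 -0.2628] [0.0228 0.1014] 62.8 dir [-0.888  0.459] zmax 0.029
 tool 308 rect [ 0.5607 -0.2035] [0.0264 0.0993] 64.3 dir [-0.913  0.408] zmax 0.035
 mat ((0.0, 0.0), (0.0, 0.0), 0.0)
['IKError', 'finish_job', 'get_obs', 'grip_point_offset', 'snapshot']
-0.0187
```

View pics/crops.png

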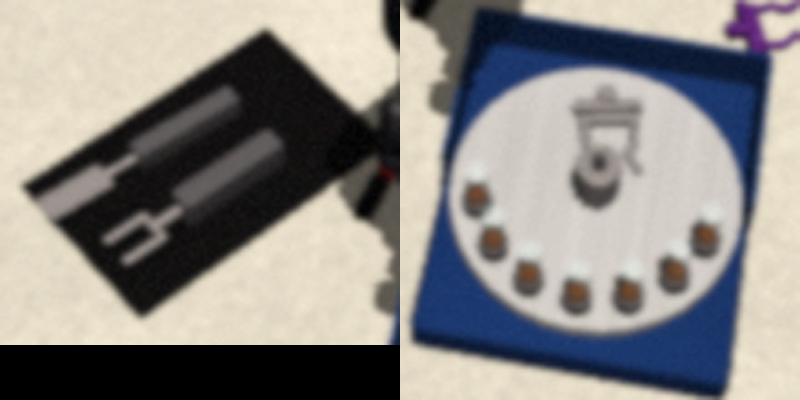

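The crops confirm it: the two-pronged fork is the lower tool on the mat (handle at (230,170), prongs at (130,245)). The clip has its lug rearward at (605,95) and its jaws toward the spindle. I'll move above the fork's tail half with the jaws partly closed so they clear the spatula.

>>> carry_out --steps '[[[-2.45,-0.7,0.3,0],[-2.45,-0.7,0.3,0],[-2.45,-0.7,0.3,0],[-2.45,-0.7,0.3,0],[-2.45,-0.7,0.3,0],[-2.45,-0.7,0.3,0],[-2.45,-0.7,0.3,0],[-2.45,-0.7,0.3,0],[0,0,0,0]]]' --gripper 5

```text
clock: 1.0
position: [0.5429, -0.1983, 0.2063]
tcp_rot: [-179.9, -0.0, 89.8]
wrist_force: [0.9, 1.0, -0.4]
width: 0.0498
```

>>> carry_out --steps '[[[0,0,0,-0.14],[0,0,0,-0.14],[0,0,0,-0.14],[0,0,0,-0.14],[0,0,0,-0.14],[0,0,0,-0.14],[0,0,0,-0.14],[0,0,0,-0.14],[0,0,0,0]]]'

```text
clock: 1.9
position: [0.5441, -0.1953, 0.2071]
tcp_rot: [180.0, -0.0, 154.3]
wrist_force: [-0.4, 0.3, 0.0]
width: 0.05
```

```bash
cat > wv.py <<'E'
from h import *
import pickle
s=snapshot("wrist"); o=get_obs(); pickle.dump((s,o),open("w.pkl","wb"))
save(s,"w1"); print(o["clock"],o["position"].round(4),o["tcp_rot"].round(2),o["width"])
W=cloud(s); C=s["img"]
R=s["R"]; print("cam",(-R.T@s["t"]).round(3), R.round(2).tolist(), s["fx"])
P=W.reshape(-1,3); P=P[~np.isnan(P[:,0])]
# handle tops: fork z~.034, spatula z~.028
for nm,lo,hi in(("all",.024,.042),):
    M=P[(P[:,2]>lo)&(P[:,2]<hi)&(abs(P[:,0]-.57)<.15)&(P[:,1]<-.1)&(P[:,1]>-.36)]
    g=np.zeros((300,300),np.uint8); ij=np.stack([(M[:,0]-.42)*1000,(M[:,1]+.36)*1000],1).astype(int).clip(0,299); g[ij[:,0],ij[:,1]]=255
    g=cv2.morphologyEx(g,cv2.MORPH_CLOSE,np.ones((5,5))); nc,L,st,ce=cv2.connectedComponentsWithStats(g)
    for k in range(1,nc):
        if st[k,4]<400: continue
        Q=M[L[ij[:,0],ij[:,1]]==k]; r=cv2.minAreaRect(Q[:,:2].astype(np.float32)); d=np.linalg.svd(Q[:,:2]-Q[:,:2].mean(0),full_matrices=False)[2][0]
        print(nm,len(Q),np.round(r[0],4),np.round(r[1],4),round(r[2],1),"svd yaw",np.degrees(np.arctan(d[1]/d[0])).round(1),"z",np.median(Q[:,2]).round(4))
E
python3 wv.py
```

```text
1.95 [ 0.5441 -0.1954  0.2072] [ 1.7999e+02 -2.0000e-02  1.5403e+02] 0.04987425757258292
cam [ 0.48  -0.165  0.35 ] [[0.43, 0.9, -0.0], [0.86, -0.42, 0.28], [0.26, -0.12, -0.96]] 340.48825296675835
all 1942 [ 0.5311 -0.2662] [0.0203 0.099 ] 62.1 svd yaw -27.6 z 0.0282
all 2515 [ 0.5766 -0.2144] [0.0264 0.1307] 64.9 svd yaw -25.2 z 0.0342
```

View pics/w1.png

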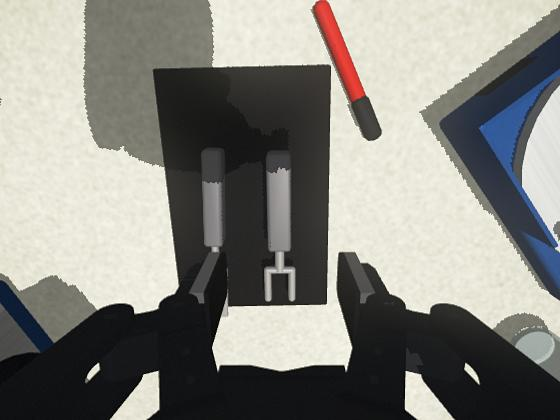

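The wrist view shows the fork handle at (279,210) between the jaw lines, the spatula at (213,200) and pen_a at (350,70). All of these are clear, so I'll descend and grip.

>>> carry_out --steps '[[[0,-0.15,2.3,0],[0,0,2.3,0],[0,0,2.3,0],[0,0,2.3,0],[0,0,2.3,0],[0,0,2.3,0],[0,0,2.3,0],[0,0,2.3,0],[0,0,1.0,0],[0,0,0.5,0],[0,0,0,0]]]'

```text
clock: 3.05
position: [0.5434, -0.1972, 0.0084]
tcp_rot: [180.0, -0.0, 154.1]
wrist_force: [-0.1, 0.2, -0.3]
width: 0.0502
```

>>> carry_out --steps '[[[0,0,0,0],[0,0,0,0],[0,0,0,0],[0,0,0,0],[0,0,0,0],[0,0,0,0]]]' --gripper 1.5 --force 20

```text
clock: 3.65
position: [0.5442, -0.1979, 0.0097]
tcp_rot: [-180.0, 0.1, 154.2]
wrist_force: [0.4, -0.3, 6.3]
width: 0.0235
```

>>> carry_out --steps '[[[0,0,-1,0],[0,0,-2,0],[0,0,-2,0],[0,0,-2,0],[0,0,-2,0],[0,0,-2,0],[0,0,-2,0],[0,0,-1,0],[0,0,0,0],[0,0,0,0]]]'

```text
clock: 4.65
position: [0.5431, -0.1972, 0.1476]
tcp_rot: [180.0, -0.0, 154.2]
wrist_force: [-0.3, -0.5, -1.7]
width: 0.0234
```

```bash
cat > tilt.py <<'E'
from h import *
import sys
# pose of the held fork handle in the plane spanned by tool x (forward = -tool x) and z
o=get_obs(); p=o["position"]; yaw=np.radians(o["tcp_rot"][2]); f=-np.array([np.cos(yaw),np.sin(yaw),0]); n=np.array([f[1],-f[0],0])
print(o["clock"],p.round(4),o["tcp_rot"].round(2),"w",round(o["width"],4),"F",o["wrist_force"].round(2))
for c in sys.argv[2:]:
    s=snapshot(c); save(s,sys.argv[1]+"_"+c); W=cloud(s).reshape(-1,3); W=W[~np.isnan(W[:,0])]
    d=W-p; a=d@f; l=d@n; m=(abs(l)<.028)&(a>-.08)&(a<.16)&(W[:,2]>.02)&(d[:,2]<.09)&((a>.02)|(a<-.045)); 
    Q=np.stack([a[m],d[m,2]],1)
    for lo in np.arange(-.08,.16,.01):
        q=Q[(Q[:,0]>=lo)&(Q[:,0]<lo+.01)]
        if len(q)>5: print(c,lo.round(2),len(q),"z-rel %.3f..%.3f"%tuple(np.percentile(q[:,1],[5,95])))
E
python3 tilt.py lift scene side wrist
```

```text
4.65 [ 0.5431 -0.1972  0.1476] [ 1.7999e+02 -4.0000e-02  1.5417e+02] w 0.0234 F [-0.3  -0.53 -1.71]
scene 0.02 41 z-rel 0.000..0.027
scene 0.03 44 z-rel 0.002..0.025
scene 0.04 45 z-rel 0.003..0.027
scene 0.05 42 z-rel 0.001..0.025
scene 0.06 43 z-rel -0.000..0.027
scene 0.07 31 z-rel 0.001..0.024
scene 0.08 15 z-rel 0.007..0.017
scene 0.09 28 z-rel 0.008..0.016
scene 0.1 26 z-rel 0.008..0.016
scene 0.11 23 z-rel 0.008..0.015
scene 0.12 21 z-rel 0.008..0.015
scene 0.13 10 z-rel 0.010..0.016
side 0.02 16 z-rel -0.003..0.014
side 0.03 14 z-rel -0.003..0.013
side 0.04 19 z-rel -0.003..0.019
side 0.05 24 z-rel -0.005..0.022
side 0.06 22 z-rel -0.001..0.023
side 0.08 11 z-rel 0.007..0.013
side 0.09 28 z-rel 0.004..0.013
side 0.1 17 z-rel 0.006..0.012
side 0.11 15 z-rel 0.007..0.012
side 0.12 18 z-rel 0.007..0.013
wrist 0.02 1113 z-rel 0.022..0.025
wrist 0.03 593 z-rel 0.021..0.025
```

The fork is held level at about x = -32 mm. I'll lower it to about 100 mm above the mat, so that the prongs stop on the mat at about 49° if it droops, then ease the grip step by step.

>>> carry_out --steps '[[[0,0,2,0],[0,0,1.5,0],[0,0,1,0],[0,0,0,0],[0,0,0,0]]]' --gripper 2.36 --force 20

```text
clock: 5.3
position: [0.5433, -0.1973, 0.1033]
tcp_rot: [180.0, -0.0, 154.2]
wrist_force: [1.4, -0.4, -1.3]
width: 0.0235
```

```bash
python3 tilt.py t1 scene
```

```text
5.3 [ 0.5433 -0.1973  0.1033] [ 1.8000e+02 -2.0000e-02  1.5417e+02] w 0.0235 F [ 1.41 -0.41 -1.28]
scene 0.02 41 z-rel -0.000..0.027
scene 0.03 40 z-rel 0.002..0.026
scene 0.04 43 z-rel 0.001..0.027
scene 0.05 40 z-rel 0.002..0.027
scene 0.06 46 z-rel 0.001..0.028
scene 0.07 24 z-rel 0.006..0.022
scene 0.08 13 z-rel 0.008..0.015
scene 0.09 25 z-rel 0.009..0.016
scene 0.1 25 z-rel 0.008..0.015
scene 0.11 20 z-rel 0.008..0.015
scene 0.12 19 z-rel 0.006..0.015
scene 0.13 14 z-rel 0.007..0.016
```

>>> carry_out --steps '[[[0,0,0,0],[0,0,0,0]]]' --gripper 2.38

```text
clock: 5.55
position: [0.5438, -0.1976, 0.1041]
tcp_rot: [-180.0, 0.1, 154.2]
wrist_force: [0.7, 1.4, -1.3]
width: 0.0234
```

```bash
python3 tilt.py t2 scene | tail -7
```

```text
scene 0.07 22 z-rel 0.004..0.024
scene 0.08 16 z-rel 0.007..0.017
scene 0.09 26 z-rel 0.009..0.016
scene 0.1 25 z-rel 0.007..0.017
scene 0.11 23 z-rel 0.008..0.016
scene 0.12 22 z-rel 0.006..0.014
scene 0.13 10 z-rel 0.007..0.014
```

>>> carry_out --steps '[[[0,0,0,0],[0,0,0,0]]]' --gripper 2.4

```text
clock: 5.8
position: [0.5436, -0.1975, 0.1037]
tcp_rot: [-180.0, 0.0, 154.2]
wrist_force: [-0.4, 0.3, 0.2]
width: 0.0242
```

```bash
python3 tilt.py t3 scene | tail -7
```

```text
scene 0.05 36 z-rel -0.082..-0.067
scene 0.06 9 z-rel -0.083..-0.077
scene 0.07 9 z-rel -0.081..-0.075
scene 0.08 25 z-rel -0.083..-0.076
scene 0.09 18 z-rel -0.083..-0.075
scene 0.1 19 z-rel -0.082..-0.075
scene 0.11 18 z-rel -0.083..-0.077
```

```bash
python3 - <<'E'
from h import *
a=snapshot("scene");b=snapshot("side")
i=cv2.resize(a["img"][150:290,140:320],(540,420));j=cv2.resize(b["img"][120:240,200:380],(0,0),fx=2.3,fy=2.3)
h=min(i.shape[0],j.shape[0]);im=np.zeros((420,800,3),np.uint8);im[:,:540]=i;im[:276,540:]=j[:276,:260]
cv2.imwrite("pics/drop.png",im[:,:,::-1])
E
```

```text
(no output)
```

View pics/drop.png

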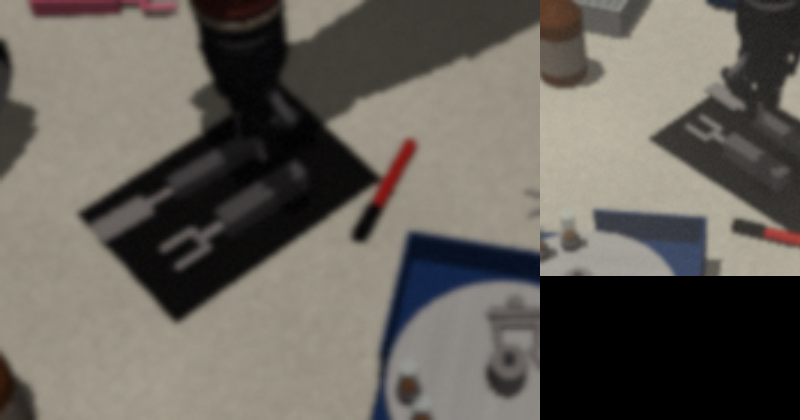

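The picture shows the fork dropped flat back onto the mat in its place (handle at (255,200) in the left crop), with nothing else disturbed. The release window is narrow. A grip at the very tail will pivot more easily, since the gravity arm is longer and the pad patch smaller. I'll re-measure the fork.

>>> carry_out --steps '[[[2,0,-2,0],[2,0,-2,0],[0,0,-1,0],[0,0,0,0]]]' --gripper 5

```text
clock: 6.35
position: [0.5085, -0.1806, 0.1552]
tcp_rot: [-180.0, 0.2, 154.2]
wrist_force: [0.4, -0.8, -0.2]
width: 0.05
```

```bash
python3 wv.py
```

```text
6.4 [ 0.5082 -0.1805  0.1539] [-1.7999e+02  1.2000e-01  1.5416e+02] 0.04987436351952377
cam [ 0.444 -0.149  0.298] [[0.44, 0.9, -0.0], [0.86, -0.42, 0.29], [0.26, -0.13, -0.96]] 340.48825296675835
all 1250 [ 0.5119 -0.2559] [0.0202 0.0559] 62.1 svd yaw -31.6 z 0.0282
all 3088 [ 0.5486 -0.2002] [0.0239 0.0991] 63.8 svd yaw -25.8 z 0.0343
```

>>> carry_out --steps '[[[-0.9,0,2.2,0],[0,0,2.5,0],[0,0,2.5,0],[0,0,2.5,0],[0,0,2.5,0],[0,0,1.5,0],[0,0,0.7,0],[0,0,0,0]]]'

```text
clock: 7.2
position: [0.515, -0.1836, 0.0083]
tcp_rot: [180.0, -0.1, 154.2]
wrist_force: [0.1, -1.1, 0.1]
width: 0.0499
```

>>> carry_out --steps '[[[0,0,0,0],[0,0,0,0],[0,0,0,0],[0,0,0,0],[0,0,-1,0],[0,0,-2,0],[0,0,-2,0],[0,0,-2,0],[0,0,-2,0],[0,0,-1,0],[0,0,0,0]]]' --gripper 1.5 --force 20

```text
clock: 8.3
position: [0.5163, -0.1843, 0.111]
tcp_rot: [-180.0, 0.1, 154.2]
wrist_force: [0.4, -0.7, -1.4]
width: 0.0235
```

```bash
python3 tilt.py t4 scene
```

```text
8.3 [ 0.5163 -0.1843  0.111 ] [-1.7998e+02  1.5000e-01  1.5417e+02] w 0.0235 F [ 0.36 -0.66 -1.37]
scene 0.02 38 z-rel 0.000..0.027
scene 0.03 40 z-rel -0.001..0.026
scene 0.04 42 z-rel 0.001..0.026
scene 0.05 41 z-rel 0.002..0.027
scene 0.06 41 z-rel 0.001..0.025
scene 0.07 44 z-rel -0.003..0.026
scene 0.08 41 z-rel -0.000..0.024
scene 0.09 13 z-rel 0.007..0.015
scene 0.1 13 z-rel 0.006..0.017
scene 0.11 35 z-rel 0.008..0.016
scene 0.12 21 z-rel 0.007..0.014
scene 0.13 20 z-rel 0.007..0.015
scene 0.14 22 z-rel 0.006..0.015
```

>>> carry_out --steps '[[[0,0,0,0],[0,0,0,0]]]' --gripper 2.385

```text
clock: 8.55
position: [0.5149, -0.1835, 0.1081]
tcp_rot: [180.0, -0.1, 154.2]
wrist_force: [-0.0, 0.5, -1.5]
width: 0.0241
```

```bash
python3 tilt.py t5 scene
```

```text
8.55 [ 0.5149 -0.1835  0.1081] [ 1.7999e+02 -1.0000e-01  1.5417e+02] w 0.0241 F [-0.02  0.47 -1.52]
scene 0.02 41 z-rel -0.002..0.022
scene 0.03 42 z-rel -0.004..0.022
scene 0.04 42 z-rel -0.007..0.019
scene 0.05 41 z-rel -0.006..0.017
scene 0.06 43 z-rel -0.011..0.016
scene 0.07 41 z-rel -0.013..0.013
scene 0.08 35 z-rel -0.007..0.011
scene 0.09 14 z-rel -0.008..0.001
scene 0.1 16 z-rel -0.008..-0.001
scene 0.11 31 z-rel -0.011..-0.001
scene 0.12 23 z-rel -0.013..-0.005
scene 0.13 21 z-rel -0.014..-0.006
scene 0.14 16 z-rel -0.014..-0.008
```

It's pivoting in the grip, at about 9° so far. I'll keep the same opening for longer.

>>> carry_out --steps '[[[0,0,0,0],[0,0,0,0],[0,0,0,0],[0,0,0,0]]]'

```text
clock: 9.0
position: [0.5155, -0.1838, 0.1093]
tcp_rot: [180.0, 0.0, 154.2]
wrist_force: [0.2, -0.2, -2.1]
width: 0.0241
```

```bash
python3 tilt.py t6 scene
```

```text
9.0 [ 0.5155 -0.1838  0.1093] [180.     0.   154.17] w 0.0241 F [ 0.23 -0.17 -2.07]
scene 0.02 56 z-rel -0.038..0.002
scene 0.03 54 z-rel -0.051..-0.008
scene 0.04 51 z-rel -0.054..-0.021
scene 0.05 40 z-rel -0.060..-0.033
scene 0.06 30 z-rel -0.076..-0.043
scene 0.07 30 z-rel -0.086..-0.070
scene 0.08 9 z-rel -0.088..-0.083
```

It has drooped to roughly 50°, so I'll clamp firmly, lift and measure.

>>> carry_out --steps '[[[0,0,0,0],[0,0,0,0],[0,0,0,0],[0,0,-2,0],[0,0,-2,0],[0,0,-2,0],[0,0,-2,0],[0,0,-2,0],[0,0,0,0]]]' --gripper 1.5 --force 110

```text
clock: 9.95
position: [0.5167, -0.1846, 0.2122]
tcp_rot: [-180.0, 0.3, 154.2]
wrist_force: [-0.4, -0.2, -1.3]
width: 0.0219
```

```bash
cat > fk.py <<'E'
from h import *
import sys
from scipy.optimize import least_squares
def forkfit(s,o,verbose=True):
    """side-plane line fit of shank+prongs & handle edges: returns theta, tip (a,zrel), lateral"""
    p=o["position"]; yaw=np.radians(o["tcp_rot"][2]); f=-np.array([np.cos(yaw),np.sin(yaw),0]); n=np.array([f[1],-f[0],0])
    W=cloud(s); W=W[~np.isnan(W[...,0])]
    d=W-p; a=d@f; l=d@n; z=d[:,2]
    m=(abs(l)<.03)&(a>.016)&(a<.18)&(z<.02)&(W[:,2]>.012)&(z>-.14)
    return a[m],z[m],l[m],f,n,p
if __name__=="__main__":
    o=get_obs(); print(o["clock"],o["position"].round(4),o["tcp_rot"].round(1),o["width"].round(4),o["wrist_force"].round(1))
    for c in sys.argv[2:]:
        s=snapshot(c); save(s,sys.argv[1]+"_"+c); a,z,l,f,n,p=forkfit(s,o)
        def model(q): # signed dist to side profile: handle half 15, shank half 5, L from axis start
            th,a0,z0=q; c_,s_=np.cos(th),np.sin(th)
            u=(a-a0)*c_-(z-z0)*s_; v=(a-a0)*s_+(z-z0)*c_   # u along the axis, tip at 0
            hh=np.where(u<-.064,.015,np.where(u<-.034,.005,.004))
            return np.where(u>-.004,np.hypot(u+.004,v)-.004,np.minimum(abs(abs(v)-hh),0.02)*1.0+np.maximum(-(abs(v)<hh*.5)*0,0))
        best=None
        for th in (35,45,55):
            t=np.radians(th); i=np.argmin(z); r=least_squares(model,[t,a[i],z[i]],loss="soft_l1",f_scale=.002)
            if best is None or r.cost<best.cost: best=r
        q=best.x; print(c,"n",len(a),"theta",np.degrees(q[0]).round(1),"tip a,zrel",q[1:].round(4),"rms",np.sqrt(np.mean(model(q)**2)).round(4))
        u=(a-q[1])*np.cos(q[0])-(z-q[2])*np.sin(q[0]); 
        g=(u>-.03)&(u<0); print("  prongs lateral l: ",np.percentile(l[g],[2,50,98]).round(4),g.sum(),"world tip",(p+q[1]*f+np.array([0,0,q[2]])+n*np.percentile(l[g],[2,98]).mean()).round(4))
E
python3 fk.py t7 scene side
```

```text
Traceback (most recent call last):
  File "fk.py", line 12, in <module>
    o=get_obs(); print(o["clock"],o["position"].round(4),o["tcp_rot"].round(1),o["width"].round(4),o["wrist_force"].round(1))
                                                                               ^^^^^^^^^^^^^^^^
AttributeError: 'float' object has no attribute 'round'
```

```bash
sed -i 's/o\["width"\].round(4)/round(o["width"],4)/' fk.py; python3 fk.py t7 scene side; python3 - <<'E'
import cv2,numpy as np
a=cv2.imread("pics/t7_scene.png")[130:270,170:310];b=cv2.imread("pics/t7_side.png")[100:240,190:330]
cv2.imwrite("pics/t7.png",cv2.convertScaleAbs(np.hstack([cv2.resize(x,(400,400)) for x in(a,b)]),alpha=1.5))
E
```

```text
9.95 [ 0.5167 -0.1846  0.2122] [-180.     0.3  154.2] 0.0219 [-0.4 -0.2 -1.3]Traceback (most recent call last):
  File "fk.py", line 22, in <module>
    t=np.radians(th); i=np.argmin(z); r=least_squares(model,[t,a[i],z[i]],loss="soft_l1",f_scale=.002)
                                        ~~~~~~~~~~~~~^^^^^^^^^^^^^^^^^^^^^^^^^^^^^^^^^^^^^^^^^^^^^^^^^
    return func(*args, **kwargs)
    vector_fun = VectorFunction(
        fun_wrapped,
    ...<6 lines>...
        workers=workers
    )
    self._update_fun()
    ~~~~~~~~~~~~~~~~^^
    self.f = self.fun_wrapped(xp_copy(self.x))
             ~~~~~~~~~~~~~~~~^^^^^^^^^^^^^^^^^
    return np.atleast_1d(self.fun(x))
                         ~~~~~~~~^^^
    return self.f(x, *self.args, **self.kwargs)
           ~~~~~~^^^^^^^^^^^^^^^^^^^^^^^^^^^^^^
  File "fk.py", line 19, in model
    return np.where(u>-.004,np.hypot(u+.004,v)-.004,np.minimum(abs(abs(v)-hh),0.02)*1.0+np.maximum(-(abs(v)<hh*.5)*0,0))
                                                                                                   ^^^^^^^^^^^^^^^
TypeError: The numpy boolean negative, the `-` operator, is not supported, use the `~` operator or the logical_not function instead.
[ WARN:0@0.025] global loadsave.cpp:275 findDecoder imread_('pics/t7_side.png'): can't open/read file: check file path/integrity
Traceback (most recent call last):
TypeError: 'NoneType' object is not subscriptable
```

```bash
sed -i 's/\*1.0+np.maximum(.*$/)/' fk.py; python3 fk.py t7 scene side; python3 - <<'E'
import cv2,numpy as np
a=cv2.imread("pics/t7_scene.png")[130:270,170:310];b=cv2.imread("pics/t7_side.png")[100:240,190:330]
cv2.imwrite("pics/t7.png",cv2.convertScaleAbs(np.hstack([cv2.resize(x,(400,400)) for x in(a,b)]),alpha=1.5))
E
```

```text
10.0 [ 0.5161 -0.1843  0.2102] [-1.800e+02  1.000e-01  1.542e+02] 0.0221 [-0.1 -0.9 -1.2]
scene n 372 theta 48.5 tip a,zrel [ 0.0916 -0.103 ] rms 0.0051
  prongs lateral l:  [-0.0171 -0.0098  0.0175] 56 world tip [ 0.5985 -0.2244  0.1072]
side n 167 theta 45.7 tip a,zrel [ 0.0879 -0.105 ] rms 0.0069
  prongs lateral l:  [-0.0198 -0.0174  0.0031] 17 world tip [ 0.5989 -0.2151  0.1052]
```

View pics/t7.png

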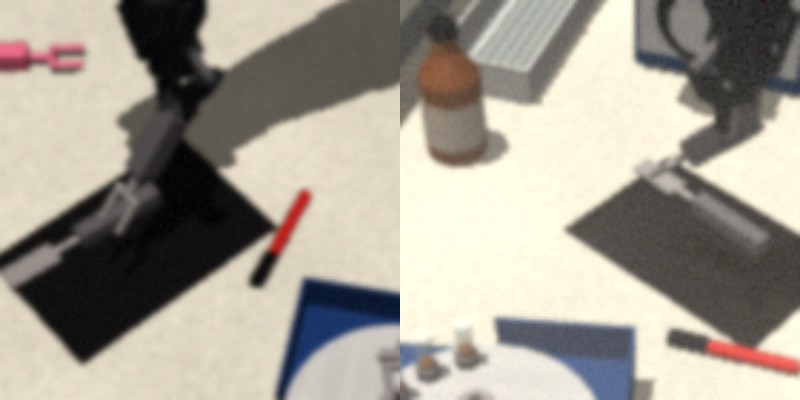

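The crops show the fork held nose-down at about 48°, with the prongs at (120,205) in the left crop and the spatula untouched. I'll carry it over behind the clip, staying above the guard.

>>> carry_out --steps '[[[1.37,2.14,-0.3,0],[1.37,2.14,-0.3,0],[1.37,2.14,-0.3,0],[1.37,2.14,-0.3,0],[1.37,2.14,-0.3,0],[1.37,2.14,-0.3,0],[1.37,2.14,-0.3,0],[1.37,2.14,-0.3,0],[1.37,2.14,-0.3,0],[1.37,2.14,-0.3,0],[0,0,0,0]]]'

```text
clock: 11.2
position: [0.4845, 0.0708, 0.2384]
tcp_rot: [180.0, -0.1, 154.3]
wrist_force: [0.4, -0.3, -1.8]
width: 0.022
```

>>> carry_out --steps '[[[0,0,0,-0.136],[0,0,0,-0.136],[0,0,0,-0.136],[0,0,0,-0.136],[0,0,0,-0.137],[0,0,0,0],[0,0,0,0]]]'

```text
clock: 11.9
position: [0.4852, 0.0681, 0.2385]
tcp_rot: [180.0, -0.1, -167.1]
wrist_force: [-0.4, -0.6, -1.9]
width: 0.0218
```

```bash
cat > cl.py <<'E'
from h import *
import sys,pickle
S0=np.array([.658,.108]); y=np.radians(13.2); e=np.array([np.cos(y),np.sin(y)]); nn=np.array([-e[1],e[0]])
def sh(c,s):
    W=cloud(s); W=W[~np.isnan(W[...,0])]; d=W[:,:2]-S0; a=d@e; l=d@nn; z=W[:,2]
    m=(z>.086)&(z<.099)&(np.hypot(a,l)<.03); print(c,"spindle top (a,l)",np.c_[a,l][m].mean(0).round(4),m.sum(), "minmax l",np.percentile(l[m],[2,98]).round(4),"a",np.percentile(a[m],[2,98]).round(4))
    m=(z>.0595)&(z<.069)&(a<-.055)&(a>-.105)&(abs(l)<.05)
    if m.sum()>5:
        r=cv2.minAreaRect(np.c_[a,l][m].astype(np.float32)); print(c," rib/lug",m.sum(),"l pct",np.percentile(l[m],[2,50,98]).round(4),"a pct",np.percentile(a[m],[2,50,98]).round(4),r)
        for lo in np.arange(-.032,.034,.004):
            k=m&(l>=lo)&(l<lo+.004)
            if k.sum()>2: print("   l %.3f n %d a %.3f..%.3f"%(lo,k.sum(),a[k].min(),a[k].max()))
    m=(abs(W[:,2]-.05)<.006)&(a<-.11)&(abs(l)<.12)
    m=(z>.074)&(z<.086)&(a<-.1)&(a>-.15)&(abs(l)<.13)
    if m.sum()>20:
        q=np.polyfit(l[m],a[m],1); print(c," guard top: a0 %.4f slope deg %.2f l %s"%(q[1],np.degrees(np.arctan(q[0])),np.percentile(l[m],[1,99]).round(4)))
if __name__=="__main__":
    if sys.argv[1]=="0":
        for c,s in pickle.load(open("s0.pkl","rb")).items(): sh(c,s)
    else:
        o=get_obs(); print(o["clock"],o["position"].round(4),o["tcp_rot"].round(1))
        for c in sys.argv[2:]:
            s=snapshot(c); save(s,sys.argv[1]+"_"+c); sh(c,s)
E
python3 cl.py 0; python3 cl.py u1 wrist scene side; python3 fk.py u1 scene side
```

```text
scene spindle top (a,l) [ 0.0015 -0.002 ] 114 minmax l [-0.0177  0.013 ] a [-0.0145  0.015 ]
scene  rib/lug 81 l pct [-0.0279 -0.0063  0.0194] a pct [-0.0851 -0.07   -0.0568] ((-0.07228584587574005, -0.004716619849205017), (0.028456442058086395, 0.0505768358707428), 15.47497844696045)
   l -0.028 n 5 a -0.065..-0.056
   l -0.024 n 4 a -0.068..-0.062
   l -0.020 n 6 a -0.066..-0.057
   l -0.016 n 8 a -0.085..-0.055
   l -0.012 n 10 a -0.083..-0.065
   l -0.008 n 11 a -0.086..-0.066
   l -0.004 n 7 a -0.084..-0.067
   l 0.000 n 6 a -0.075..-0.066
   l 0.004 n 4 a -0.073..-0.068
   l 0.008 n 4 a -0.077..-0.072
   l 0.012 n 6 a -0.079..-0.065
   l 0.016 n 7 a -0.081..-0.063
scene  guard top: a0 -0.1232 slope deg -0.15 l [-0.1164  0.1115]
side spindle top (a,l) [-0.0019  0.0035] 125 minmax l [-0.0139  0.0163] a [-0.017   0.0132]
side  rib/lug 78 l pct [-0.0253 -0.0026  0.0222] a pct [-0.0863 -0.0727 -0.0617] ((-0.07631062716245651, -0.00393570214509964), (0.02056526020169258, 0.05067883059382439), 13.206866264343262)
   l -0.028 n 3 a -0.066..-0.061
   l -0.024 n 5 a -0.069..-0.062
   l -
[... 2514 characters left out ...]
(4))
                                                   ~~~~~~~~~~~~~^^^^^^^^^^^^^^^^
    return _quantile_unchecked(
        a, q, axis, out, overwrite_input, method, keepdims, weights)
    return _ureduce(a,
                    func=_quantile_ureduce_func,
    ...<5 lines>...
                    overwrite_input=overwrite_input,
                    method=method)
    r = func(a, **kwargs)
    result = _quantile(arr,
                       quantiles=q,
    ...<2 lines>...
                       out=out,
                       weights=wgt)
    slices_having_nans = np.isnan(arr[-1, ...])
                                  ~~~^^^^^^^^^
IndexError: index -1 is out of bounds for axis 0 with size 0
```

View pics/u1_wrist.png

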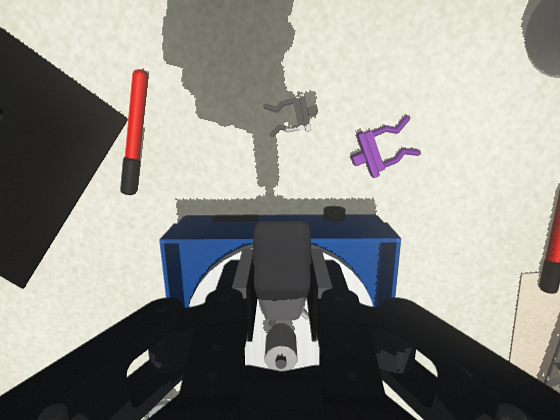

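The wrist view shows the handle hiding the clip, with the spindle at (281,355), so I rely on the scene and side clouds. They put the clip's back at about (-73,-4) mm from the spindle, and the clip yawed about +13.5° from the push axis. I'll line the fork up with the clip's own axis and stage it above and behind.

>>> carry_out --steps '[[[0.71,-1.16,0.5,0],[0.71,-1.16,0.5,0],[0.7,-1.17,0.5,0],[0,0,0,-0.12],[0,0,0,-0.119],[0,0,1.1,0],[0,0,1.2,0],[0,0,1.1,0],[0,0,0,0],[0,0,0,0]]]'

```text
clock: 13.1
position: [0.4724, 0.0297, 0.1898]
tcp_rot: [180.0, -0.0, -153.2]
wrist_force: [1.6, -0.1, -2.1]
width: 0.0218
```

```bash
cat > tip.py <<'E'
# prong ends & clip in carousel frame, from scene+side, cropped picture
from h import *
from cl import S0,e,nn
import sys
o=get_obs(); p=o["position"]; d=p[:2]-S0; print(o["clock"],"TCP a,l,z",(d@e).round(4),(d@nn).round(4),p[2].round(4),"forkyaw rel",((o["tcp_rot"][2]+360)%360-193.2).__round__(2),"F",o["wrist_force"].round(1),"w",round(o["width"],4))
F=o["wrist_force"]; print("F along a,l:",(F[:2]@e).round(1),(F[:2]@nn).round(1),"z",F[2].round(1))
ims=[]
for c,bias in (("scene",-.002),("side",.003)):
    s=snapshot(c); W=cloud(s); D=W[...,:2]-S0; a=D@e; l=D@nn-bias; z=W[...,2]
    # project predicted points to mark on the picture
    def px(A,L,Z):
        X=np.r_[S0+A*e+(L+bias)*nn,Z]; q=s["R"]@X+s["t"]; return np.array([q[0]/q[2]*s["fx"]+s["cx"],q[1]/q[2]*s["fy"]+s["cy"]])
    cx,cy=px(-.075,0,.06).astype(int); r=55
    im=cv2.resize(s["img"][cy-r:cy+r,cx-r:cx+r,::-1],(400,400),interpolation=cv2.INTER_CUBIC); ims.append(cv2.convertScaleAbs(im,alpha=1.4))
    print(c,"crop origin",cx-r,cy-r,"scale",400/(2*r))
    yw=np.radians(((o["tcp_rot"][2]+360)%360)-193.2); f=np.array([np.cos(yw),np.sin(yw)]); T=np.array([d@e,d@nn])+.09*f; g=np.array([-f[1],f[0]])
    for k in (-.013,.013):
        q=T+g*k; u=(px(q[0],q[1],p[2]-.1035)-[cx-r,cy-r])*400/(2*r); print("  predicted prong end px",u.round(0)); 
        cv2.circle(ims[-1],tuple(int(v) for v in u),3,(0,0,255),1)
cv2.imwrite("pics/%s.png"%sys.argv[1],np.hstack(ims))
E
python3 tip.py v1
```

```text
13.1 TCP a,l,z -0.1986 -0.0338 0.1898 forkyaw rel 13.64 F [ 1.6 -0.1 -2.1] w 0.0218
F along a,l: 1.5 -0.4 z -2.1
scene crop origin 258 197 scale 3.6363636363636362
  predicted prong end px [176. 142.]
  predicted prong end px [210. 140.]
side crop origin 192 197 scale 3.6363636363636362
  predicted prong end px [252. 153.]
  predicted prong end px [258. 184.]
```

View pics/v1.png

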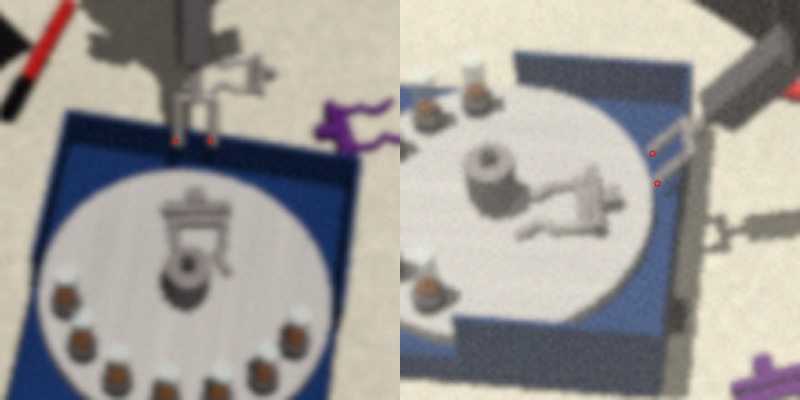

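The predicted prong ends (red) coincide with the real ones in both views, and the prongs point at the clip's lug. I'll slide down the slope behind the clip.

>>> carry_out --steps '[[[-0.45,0,0.5,0],[-0.45,0,0.5,0],[-0.45,0,0.5,0],[-0.45,0,0.5,0],[-0.45,0,0.5,0],[-0.45,0,0.4,0],[0,0,0,0],[0,0,0,0]]]'

```text
clock: 14.0
position: [0.4967, 0.0419, 0.1612]
tcp_rot: [180.0, -0.0, -153.1]
wrist_force: [-0.1, 0.2, -1.8]
width: 0.0218
```

```bash
python3 tip.py v2
```

```text
14.0 TCP a,l,z -0.1721 -0.0275 0.1612 forkyaw rel 13.69 F [-0.1  0.2 -1.8] w 0.0218
F along a,l: -0.1 0.2 z -1.8
scene crop origin 258 197 scale 3.6363636363636362
  predicted prong end px [177. 192.]
  predicted prong end px [211. 191.]
side crop origin 192 197 scale 3.6363636363636362
  predicted prong end px [213. 184.]
  predicted prong end px [218. 215.]
```

View pics/v2.png

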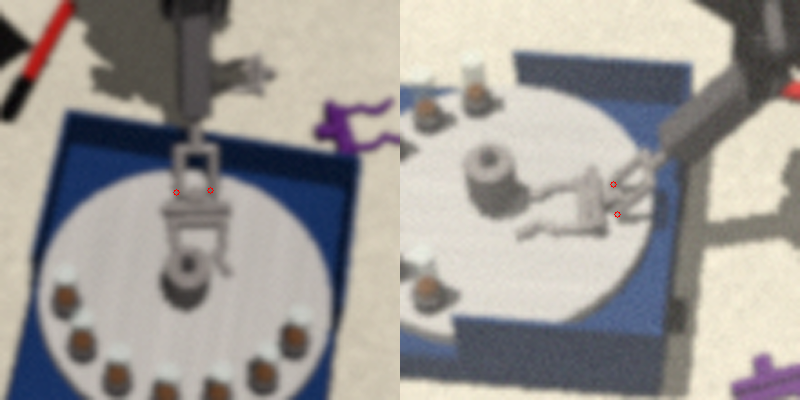

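The prongs sit either side of the lug, with their ends about 12 mm from the rib (left crop (177,192)/(211,191), right crop (613,184)/(618,215)). I'll make contact, then swing to the push axis while advancing.

>>> carry_out --steps '[[[-0.2,0,0,0],[-0.2,0,0,0],[-0.2,0,0,0],[-0.2,0,0,0],[-0.2,0,0,0],[-0.2,0,0,0],[-0.2,0,0,0],[0,0,0,0]]]'

```text
clock: 14.9
position: [0.5095, 0.0483, 0.1613]
tcp_rot: [180.0, 0.0, -153.1]
wrist_force: [-0.8, -0.1, -1.8]
width: 0.0217
```

>>> carry_out --steps '[[[-0.264,0.352,0,0.0398],[-0.25,0.363,0,0.0398],[-0.235,0.372,0,0.0398],[-0.22,0.381,0,0.0398],[-0.205,0.39,0,0.0398],[-0.19,0.398,0,0.0398],[0,0,0,0],[0,0,0,0]]]'

```text
clock: 15.7
position: [0.5139, 0.0742, 0.1613]
tcp_rot: [-180.0, 0.0, -166.7]
wrist_force: [0.1, -0.3, -1.2]
width: 0.0214
```

```bash
python3 tip.py v3; python3 cl.py v3 scene side | grep -v "slope"
```

```text
15.7 TCP a,l,z -0.148 -0.0 0.1613 forkyaw rel 0.08 F [ 0.1 -0.3 -1.2] w 0.0214
F along a,l: 0.0 -0.4 z -1.2
scene crop origin 258 197 scale 3.6363636363636362
  predicted prong end px [180. 220.]
  predicted prong end px [214. 225.]
side crop origin 192 197 scale 3.6363636363636362
  predicted prong end px [178. 189.]
  predicted prong end px [172. 219.]
15.8 [0.5139 0.074  0.1613] [-180.     0.  -166.8]
scene spindle top (a,l) [ 0.0016 -0.0022] 108 minmax l [-0.0176  0.013 ] a [-0.0161  0.0151]
scene  rib/lug 32 l pct [-0.0165 -0.0014  0.0155] a pct [-0.0671 -0.0589 -0.056 ] ((-0.061782777309417725, -0.0004395432770252228), (0.011689136736094952, 0.032547127455472946), 0.7746754884719849)
   l -0.020 n 3 a -0.059..-0.057
   l -0.008 n 5 a -0.062..-0.056
   l -0.004 n 6 a -0.065..-0.056
   l 0.000 n 4 a -0.068..-0.058
   l 0.008 n 5 a -0.059..-0.056
   l 0.012 n 5 a -0.066..-0.056
side spindle top (a,l) [-0.0022  0.0038] 127 minmax l [-0.0129  0.0164] a [-0.0171  0.013 ]
side  rib/lug 38 l pct [-0.0124  0.001   0.0187] a pct [-0.0663 -0.0598 -0.0557] ((-0.06141703948378563, 0.0024124961346387863), (0.011357691138982773, 0.03438595309853554), 0.4623871445655823)
   l -0.012 n 9 a -0.066..-0.056
   l -0.004 n 7 a -0.067..-0.057
   l 0.000 n 5 a -0.063..-0.058
   l 0.004 n 4 a -0.060..-0.056
   l 0.012 n 6 a -0.065..-0.057
   l 0.016 n 5 a -0.065..-0.057
```

View pics/v3.png

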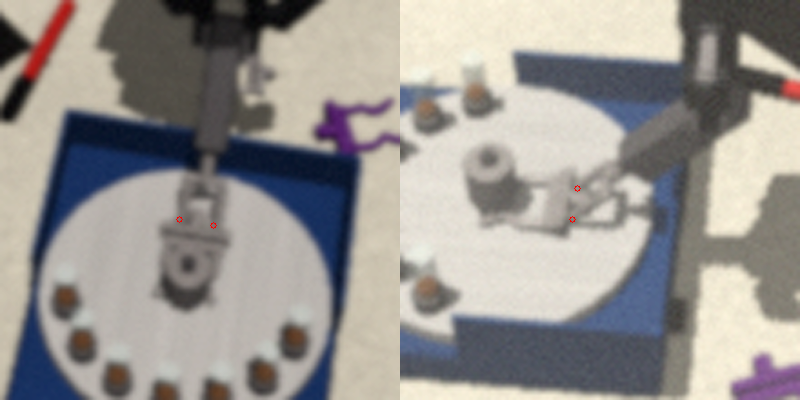

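The clip is now square on the push axis with the prongs either side of the lug. I'll push straight on, slowly, reading the force.

>>> carry_out --steps '[[[-0.2,0,0,0],[-0.2,0,0,0],[-0.2,0,0,0],[-0.1,0,0,0],[-0.1,0,0,0]]]'

```text
clock: 16.4
position: [0.522, 0.0761, 0.1613]
tcp_rot: [180.0, 0.0, -166.8]
wrist_force: [-1.6, -0.3, -1.9]
width: 0.0219
```

>>> carry_out --steps '[[[-0.1,0,0,0],[-0.1,0,0,0],[-0.1,0,0,0]]]'

```text
clock: 16.7
position: [0.5248, 0.0768, 0.1614]
tcp_rot: [-180.0, 0.0, -166.8]
wrist_force: [-1.4, 0.2, -1.5]
width: 0.0216
```

>>> carry_out --steps '[[[-0.1,0,0,0],[-0.1,0,0,0],[-0.1,0,0,0]]]'

```text
clock: 17.0
position: [0.5278, 0.0774, 0.1614]
tcp_rot: [-180.0, 0.0, -166.8]
wrist_force: [0.0, -0.3, -0.8]
width: 0.0223
```

>>> carry_out --steps '[[[-0.1,0,0,0],[-0.1,0,0,0],[-0.1,0,0,0]]]'

```text
clock: 17.3
position: [0.5306, 0.0781, 0.1614]
tcp_rot: [-180.0, 0.0, -166.8]
wrist_force: [0.4, 0.1, -1.6]
width: 0.022
```

```bash
cat > cc.py <<'E'
# clip rib position (a) from both cameras, bias-corrected, plus state
from h import *
from cl import S0,e,nn
o=get_obs(); d=o["position"][:2]-S0; F=o["wrist_force"]
print(o["clock"],"TCP a,l,z",(d@e).round(4),(d@nn).round(4),o["position"][2].round(4),"Fa",(F[:2]@e).round(1),"Fz",F[2].round(1))
for c in("scene","side"):
    s=snapshot(c); W=cloud(s); W=W[~np.isnan(W[...,0])]; D=W[:,:2]-S0; a=D@e;l=D@nn;z=W[:,2]
    m=(z>.0595)&(z<.068)&(abs(l)<.035)&(abs(l)>.017)&(a<-.018)&(a>-.07)
    print(c,"rib outer parts n",m.sum(),"a pct 5/50/95",np.percentile(a[m],[5,50,95]).round(4) if m.sum() else "", "l+",np.median(a[m&(l>0)]).round(4),"l-",np.median(a[m&(l<0)]).round(4))
E
python3 cc.py
```

```text
17.3 TCP a,l,z -0.1308 0.0 0.1614 Fa 0.4 Fz -1.6
scene rib outer parts n 19 a pct 5/50/95 [-0.032  -0.0274 -0.022 ] l+ -0.0257 l- -0.0283
side rib outer parts n 22 a pct 5/50/95 [-0.0423 -0.0266 -0.0234] l+ -0.0275 l- -0.0265
```

The rib now sits at -27 mm (back at about -30), so the clip appears to have jumped home. I'll close the gap gently and nudge it to verify the hard stop.

>>> carry_out --steps '[[[-0.3,0,0,0],[-0.3,0,0,0],[-0.2,0,0,0],[-0.1,0,0,0],[0,0,0,0]]]'

```text
clock: 17.9
position: [0.5386, 0.0801, 0.1607]
tcp_rot: [180.0, -0.1, -166.8]
wrist_force: [-3.7, -0.9, -2.6]
width: 0.0218
```

>>> carry_out --steps '[[[-0.05,0,0,0],[-0.05,0,0,0]]]'

```text
clock: 18.1
position: [0.5392, 0.0803, 0.1611]
tcp_rot: [180.0, -0.1, -166.8]
wrist_force: [-7.8, -2.0, 0.2]
width: 0.0218
```

>>> carry_out --steps '[[[-0.05,0,0,0],[-0.05,0,0,0]]]'

```text
clock: 18.3
position: [0.5397, 0.0805, 0.161]
tcp_rot: [180.0, -0.2, -166.8]
wrist_force: [-8.9, -1.6, 1.8]
width: 0.0216
```

```bash
python3 cc.py
```

```text
18.3 TCP a,l,z -0.1214 0.0002 0.161 Fa -9.0 Fz 1.8
scene rib outer parts n 19 a pct 5/50/95 [-0.0294 -0.0241 -0.021 ] l+ -0.0235 l- -0.0257
side rib outer parts n 28 a pct 5/50/95 [-0.0397 -0.027  -0.0217] l+ -0.0284 l- -0.0257
```

There's a firm stop at 9 N with the predicted tip at -31 mm, so the clip is home. I'll retreat up the slope.

>>> carry_out --steps '[[[0.5,0,-0.2,0],[0.9,0,-1,0],[0.9,0,-1,0],[0.9,0,-1,0],[0.9,0,-1,0],[0.9,0,-1,0],[0.9,0,-1,0],[0.9,0,-1,0],[0.9,0,-1,0],[0.6,0,-0.7,0],[0,0,0,0]]]'

```text
clock: 19.5
position: [0.4603, 0.0615, 0.2517]
tcp_rot: [-180.0, 0.1, -166.8]
wrist_force: [0.6, 0.4, -1.5]
width: 0.0221
```

```bash
python3 cc.py;  python3 - <<'E'
from h import *
from cl import S0,e,nn
ims=[]
for c in("scene","side"):
    s=snapshot(c);X=np.r_[S0-.03*e,.06];q=s["R"]@X+s["t"];cx,cy=int(q[0]/q[2]*s["fx"]+s["cx"]),int(q[1]/q[2]*s["fy"]+s["cy"]);r=30
    ims.append(cv2.resize(s["img"][cy-r:cy+r,cx-r:cx+r,::-1],(400,400),interpolation=cv2.INTER_CUBIC))
    W=cloud(s); W=W[~np.isnan(W[...,0])]; D=W[:,:2]-S0; a=D@e;l=D@nn;z=W[:,2]
    m=(z>.0595)&(z<.069)&(abs(l)<.035)&(a<-.02)&(a>-.08); print(c,m.sum(),cv2.minAreaRect(np.c_[a,l][m].astype(np.float32)),"lug end",a[m&(abs(l)<.006)].min().round(4))
cv2.imwrite("pics/home.png",cv2.convertScaleAbs(np.hstack(ims),alpha=1.4))
E
```

```text
19.5 TCP a,l,z -0.2031 -0.0002 0.2517 Fa 0.7 Fz -1.5
scene rib outer parts n 18 a pct 5/50/95 [-0.0295 -0.0249 -0.0212] l+ -0.0242 l- -0.0254
side rib outer parts n 23 a pct 5/50/95 [-0.0295 -0.0266 -0.022 ] l+ -0.0261 l- -0.0267
scene 39 ((-0.032612740993499756, -0.0031783878803253174), (0.023215509951114655, 0.04968778043985367), 2.189959764480591) lug end -0.0442
side 83 ((-0.03254644200205803, -5.5383890867233276e-05), (0.02149907872080803, 0.052880045026540756), 0.0014709458919242024) lug end -0.0433
```

View pics/home.png

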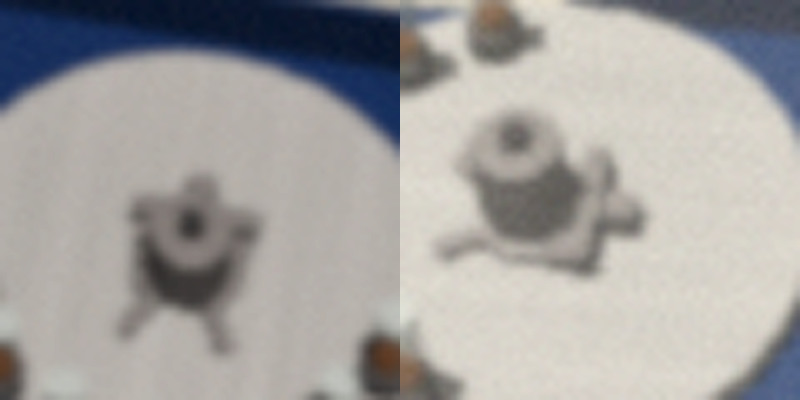

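The picture shows both jaws round the spindle neck, with the rib and lug close behind it ((200,190) left, (615,205) right). The lug end measures -44 mm, exactly as it should be for home. Next I return to the mat.

>>> carry_out --steps '[[[0.02,-2.1,0,0],[0.02,-2.1,0,0],[0.02,-2.1,0,0],[0.02,-2.1,0,0],[0.02,-2.1,0,0],[0.03,-2.1,0,0],[0.03,-2.1,0,0],[0.03,-2.1,0,0],[0.03,-2.1,0,0],[0.03,-2.1,0,0],[0.03,-2.1,0,0],[0.03,-2.05,0,0]]]'

```text
clock: 20.9
position: [0.5149, -0.1847, 0.2494]
tcp_rot: [179.9, -0.0, -166.8]
wrist_force: [-0.1, -0.4, -0.6]
width: 0.0219
```

>>> carry_out --steps '[[[0,0,0,0.136],[0,0,0,0.136],[0,0,0,0.136],[0,0,0,0.136],[0,0,0,0.137],[0,0,2.5,0],[0,0,2.5,0],[0,0,2.5,0],[0,0,2.5,0],[0,0,2.5,0],[0,0,0,0]]]'

```text
clock: 22.0
position: [0.5126, -0.1824, 0.1209]
tcp_rot: [179.9, -0.4, 154.2]
wrist_force: [-1.0, 1.3, -0.7]
width: 0.0217
```

```bash
python3 fk.py x1 scene
```

```text
22.0 [ 0.5126 -0.1824  0.1209] [179.9  -0.4 154.2] 0.0217 [-1.   1.3 -0.7]
scene n 318 theta 46.9 tip a,zrel [ 0.0908 -0.0987] rms 0.0052
  prongs lateral l:  [-0.0173 -0.0076  0.0158] 51 world tip [ 0.5947 -0.2213  0.0222]
```

Everything is as expected. I'll ease the grip to 20 N and press it down so the mat levels the fork.

>>> carry_out --steps '[[[0,0,0,0],[0,0,1,0],[0,0,1,0],[0,0,1,0],[0,0,1,0]]]' --gripper 1.5 --force 20

```text
clock: 22.55
position: [0.5163, -0.1848, 0.0862]
tcp_rot: [-180.0, 0.2, 154.2]
wrist_force: [0.9, 0.1, 3.7]
width: 0.0217
```

```bash
python3 tilt.py x2 scene
```

```text
22.55 [ 0.5163 -0.1848  0.0862] [-179.98    0.25  154.18] w 0.0217 F [0.86 0.1  3.7 ]
scene 0.02 45 z-rel -0.024..0.009
scene 0.03 48 z-rel -0.032..0.005
scene 0.04 46 z-rel -0.039..-0.003
scene 0.05 47 z-rel -0.044..-0.013
scene 0.06 38 z-rel -0.041..-0.020
scene 0.07 24 z-rel -0.049..-0.026
scene 0.08 24 z-rel -0.057..-0.047
scene 0.09 28 z-rel -0.065..-0.054
scene 0.1 8 z-rel -0.066..-0.061
```

>>> carry_out --steps '[[[0,0,1,0],[0,0,1,0],[0,0,1,0],[0,0,1,0],[0,0,1,0],[0,0,0.8,0],[0,0,0.6,0],[0,0,0.5,0],[0,0,0.3,0],[0,0,0,0]]]'

```text
clock: 23.6
position: [0.5138, -0.183, 0.0122]
tcp_rot: [180.0, -0.1, 154.2]
wrist_force: [-0.1, 2.0, 3.1]
width: 0.0221
```

```bash
sed -i 's/W\[:,2\]>.02)/W[:,2]>.007)/' tilt.py; python3 tilt.py x3 scene
```

```text
23.6 [ 0.5138 -0.183   0.0122] [ 1.7995e+02 -1.4000e-01  1.5421e+02] w 0.0221 F [-0.13  2.05  3.13]
scene -0.06 8 z-rel -0.005..-0.002
scene 0.02 36 z-rel -0.003..0.024
scene 0.03 34 z-rel -0.001..0.026
scene 0.04 42 z-rel -0.004..0.025
scene 0.05 35 z-rel -0.004..0.026
scene 0.06 39 z-rel -0.005..0.026
scene 0.07 38 z-rel -0.002..0.024
scene 0.08 38 z-rel -0.004..0.025
scene 0.09 27 z-rel -0.000..0.024
scene 0.1 16 z-rel -0.004..0.014
scene 0.11 24 z-rel -0.000..0.013
scene 0.12 26 z-rel -0.002..0.015
scene 0.13 25 z-rel -0.003..0.012
scene 0.14 25 z-rel -0.005..0.012
scene 0.15 22 z-rel -0.005..0.012
```

It's level and about 2 mm above the mat. I'll lower the last bit, release and rise.

>>> carry_out --steps '[[[0,0,0.2,0],[0,0,0.1,0],[0,0,0,0]]]'

```text
clock: 23.95
position: [0.5143, -0.1835, 0.0113]
tcp_rot: [-180.0, -0.1, 154.2]
wrist_force: [-8.0, 6.2, 19.5]
width: 0.0218
```

>>> carry_out --steps '[[[0,0,0,0],[0,0,0,0],[0,0,0,0],[0,0,0,0],[0,0,-1,0],[0,0,-2,0],[0,0,-2,0],[0,0,-2,0],[0,0,-2,0],[0,0,-2,0],[0,0,-2,0],[0,0,0,0]]]' --gripper 5

```text
clock: 25.15
position: [0.5162, -0.1849, 0.144]
tcp_rot: [-180.0, 0.3, 154.2]
wrist_force: [0.2, -0.3, -0.5]
width: 0.0499
```

```bash
python3 wv.py; python3 cc.py; python3 - <<'E'
from h import *
s=snapshot("scene");W=cloud(s);save(s,"end")
W=W[~np.isnan(W[...,0])]
f=np.array([.9,-.436]);n=np.array([.436,.9]);d=W[:,:2]-[.515,-.184]
a=d@f;l=d@n;m=(abs(l)<.02)&(W[:,2]>.012)&(W[:,2]<.06)
for lo in np.arange(-.08,.18,.02):
    k=m&(a>=lo)&(a<lo+.02)
    if k.sum()>3: print(lo.round(2),k.sum(),np.percentile(W[k,2],95).round(4))
E
```

```text
25.2 [ 0.5156 -0.1845  0.1421] [-1.7998e+02  1.7000e-01  1.5418e+02] 0.0499953083112449
cam [ 0.451 -0.154  0.287] [[0.44, 0.9, -0.0], [0.86, -0.42, 0.29], [0.26, -0.13, -0.96]] 340.48825296675835
all 1518 [ 0.5137 -0.2569] [0.0201 0.0595] 62.1 svd yaw -30.6 z 0.0283
all 3509 [ 0.5657 -0.2094] [0.0252 0.1304] 64.6 svd yaw -25.8 z 0.0342
25.2 TCP a,l,z -0.2054 -0.2522 0.1421 Fa 0.0 Fz -1.1
scene rib outer parts n 18 a pct 5/50/95 [-0.0291 -0.0241 -0.0216] l+ -0.0243 l- -0.0241
side rib outer parts n 22 a pct 5/50/95 [-0.029  -0.0264 -0.0231] l+ -0.0263 l- -0.0267
-0.02 19 0.0357
0.0 66 0.0373
0.02 60 0.0383
0.04 71 0.0372
0.06 64 0.0378
0.08 58 0.0369
0.1 36 0.027
0.12 41 0.0257
0.14 28 0.0252
```

The picture limit is reached, but the numbers are good. The fork handle's top is level at 34 mm, which means flat on the mat. The spatula is unmoved, the clip is home and the gripper is clear.

```bash
python3 -c "
from station import *
finish_job()"
```

```text
the job is handed in; nothing more can be done
```

The clip is home on the spindle groove, the fork tool is lying flat on the mat again, and the job is handed in at about 25 s of the 54 s allowed. No verdict was reported.

**What I did:**
- **Tilting the fork:** the gripper cannot tilt, so I held the fork by the end of its handle and eased the grip until it drooped to about 48°. My first try at easing the grip dropped the fork flat back onto the mat, so I gripped it again nearer the end.
- **Pushing the clip:** I put the prongs either side of the lug and turned the clip about 13.5° square to the push direction. I then pushed it along until it snapped home.
- **Returning the fork:** I laid it down using the mat to level it, then released it.

**Last checks:**
- **Clip:** the end of its lug measured 43 to 44 mm behind the spindle axis, where 44 mm is fully home. A nudge met a firm stop at about 9 N. The two cameras differ by about 2 mm on the rib, which is within their calibration.
- **Fork:** its handle top is level at 34 mm, which is flat on the mat, and the gripper is open and clear of it. The wrist force reached about 22 N as I set it down.
- **Spatula:** it is within about 2 mm of where I measured it earlier.
- **Pens:** I did not re-measure them. Pen_a looked undisturbed in the pictures taken along the way, and the arm never went near pen_b.
- **Not seen:** the viewer had reached its 12-picture limit, so I checked the final state by numbers only.

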